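# Shut off and cap the spare water outlet

## Robot

A 7-joint arm with a two-finger parallel gripper is mounted at the origin on the work surface. World frame = base frame: x ahead of the robot, y to its left, z up, the work surface at z = 0. Lengths are in mm, angles in degrees, forces in N, time in s.
With the tool pointing down it reaches from about 400 to 925 mm from the base axis. Payload 4.1 kg.
Tool frame: the origin (TCP) lies midway between the tips of the shut fingers; the grasp point (between the pads) lies 19 mm behind it; z points along the fingers, y is the line along which they close (so a half turn about z gives the same grasp; the last joint's range is limited). The gripper opens to 85 mm and grips with 20 to 120 N. Pads are 22 mm wide; open, the fingers measure 114 mm over their backs; the gripper's body (76 mm by 85 mm) begins 54 mm behind the grasp point. The pads swing forward as they close: fully open they stand 13 mm farther back than shut.
Start: joints at [58.384, 22.827, 2.584, 88.041, -1.071, 69.15, -2.905], TCP at [284.405, -584.515, 231.347] pointing down, gripper open.
Joint ranges: [-161.44, 161.44], [-28.35, 127.94], [-78.24, 83.42], [0, 140.83], [-78.03, 258.03], [13.02, 114.36], [-168.23, 168.23]. Speed limits (degrees/s): [147.25, 147.25, 180, 180, 180, 180, 180].

## Interface

Orientations are given as a 3x3 rotation matrix whose columns are the frame's x, y, z axes.
In Python, from workcell import robot gives the robot as it stands. The module is installed in compiled form; this text tells all that it offers.
- The arm moves only by the tool play_rows, never from a script. Its argument "deltas" is a list that holds one entry, the list of rows, each a list of 7 numbers: the turn, a rotation vector about the tool's x, y, z in rad, then the shift along the tool's x, y, z in m, then the opening, from -1 (shut) to 1 (fully open), so that 0 is half open. In form: [[[ax, ay, az, tx, ty, tz, gripper], ...]]. A call has 1 to 20 rows; each row shifts and turns the commanded pose from where the row before left it, along the tool's axes as they then stand; what a row does not reach is not made up. A row lasts 1/10 s, in which the tool goes at most 50 mm and 8.59 degrees, less where a joint would pass 70% of its speed; a pose out of reach is approached as far as the arm can. A call is refused whole if a number of a shift passes 0.05 or a number of a turn 0.15, either way. A call with a gripper value outside its range is refused whole. The fingers move at their own pace and stop on an object; "grip_force" is the grip in N (left out, the last holds). Time passes only in rows, so rows that do not move let the fingers close. It gives the time, the measured TCP pose, the force, the opening and the grip force at its end, in the units of the state.
- robot.get_obs(): the state, without advancing time (a new reading comes with each control period).
- robot.camera(name): name is "scene" or "top"; returns the picture (384x512x3 uint8, blue, green, red); there is no depth.
- robot.camera_params(name): a dict with "camera_matrix" (3x3 intrinsics, pixels), "view" (4x4, takes a point from world to camera coordinates). Camera axes: x right, y down, z forward; pixel columns grow to the right and rows downward; lengths in mm; the calibration is good to about 2 mm. A picture is of the moment at which its call begins. camera_params takes no time and is no camera call.
- robot.close_job(): hands the job in; it is judged then, once.
The state is a dict: "time_s": time; "joints": joint angles; "joint_velocities": joint speeds; "joint_torque": joint torques, N m; "eef_pos": TCP position; "eef_rot": TCP orientation; "ft_force": force on the tool from outside, world axes, zero at the start; "wrist_torque": the same for the moment, N m; "width": finger opening in mm; "grasp_force": force on a finger pad.
Only numpy, scipy, OpenCV 4.12 (cv2) and the standard library are available. Lean on these libraries where they do the work, as an engineer would, in place of code of your own. Each camera call takes 0.05 s, during which the arm holds its last target. There are 200 camera calls.

## Task

Shut off the spare water outlet beside the sink: first turn the shut-off knob clockwise until it clicks past its detent. Then fit the loose snap cap onto the outlet's stud, press it down until it clicks and sits fully home, and keep pressing firmly after the click - finish with the gripper still holding the cap pressed down, not letting go. Leave the cup, dispenser, pan lid and spoon where they are.

Things in the scene. Friction and masses are not known exactly. Their poses are not given: they have to be found in the camera images.
- valve: Shut-off valve fixed to the counter: a round steel flange 92 mm across and 12 mm high with a grey knob on top. Origin: centre of its underside, on the counter; z up. A small dark block with a sprung brass ball (the detent) stands on the flange at +y, 22 mm high. May stand left or right and be turned.
- knob_grip (a point): The middle of the knob's grip bar, on the knob's vertical axis, 40 mm above the counter. The grip bar is 52 mm long, 14 mm wide and 32 mm tall, from 22 to 54 mm above the counter; below it is a round knob plate 44 mm across. This frame's x axis lies along the bar.
- knob (a joint): Angle of the knob (rad), growing clockwise seen from above; at 0 the bar lies along the valve's x axis. Starts open, between 0 and 0.3. A sprung detent resists from about 0.45 with up to about 0.15 N m, is crossed at 0.75 and lets go by about 1.03; the end stop is at 1.4. Clicked past (shut) means above 1.05; the detent then keeps it there.
- outlet: Spare water outlet fixed to the counter: a steel pillar on a 72 mm flange with a round seat disc 56 mm across whose top is 36 mm above the counter; from it an upright stud 27 mm in diameter rises to 58 mm above the counter, its top 8 mm tapering to 18 mm. Four sprung balls on the stud, 45 mm above the counter, stand out to 18 mm from its axis. Origin: centre of its underside; z up.
- seat: The outlet's seat disc, fixed to the outlet, 56 mm across and 6 mm thick, on which the cap's rim comes to rest. Origin: centre of its underside, 30 mm above the counter.
- seat_top (a point): Centre of the seat disc's top face, 36 mm above the counter, on the stud's axis; z up. The cap pushed down over the stud: its lip meets the balls when its underside is about 13 mm above the seat, resists with about 8 to 12 N until 9 mm, then the force drops and from 6 mm it snaps down by itself (pull up to 12 N); home, the underside lies on the seat. It may have any yaw.
- cap: Loose grey plastic snap cap, 50 g, standing upright on the counter: a round skirt 48 mm across and 28 mm high, open below, with a round grip 26 mm across and 24 mm high standing on it (52 mm in all). Origin: centre of the open underside; z up towards the grip. The mouth is 31 mm wide with a lip 4 mm high; the hollow behind it is 40 mm wide, 24 mm deep.
- cup: Terracotta cup, 76 mm across, 85 mm high; origin at the centre of its underside. Leave alone.
- dispenser: White press-button soap dispenser, 68 mm across, 162 mm high, spout towards its -x; origin at the centre of its underside. Leave alone.
- pan_lid: White enamel pan lid lying flat, 184 mm across, 45 mm high with its knob; origin at the centre of its underside. Leave alone.
- spoon: Slotted steel spoon lying flat, 248 mm long along its x (round slotted end 68 mm across at +x), 4 mm thick; origin on its underside near the middle. Leave alone.
Not all that is in view belongs to the job. Leave any blue, green or purple look-alike of the valve alone.

How it is judged:
By the outcome, as a careful person would: the job done as asked, in the order asked, and still so for the second after the job is handed in, while the arm keeps its last pose, push and grip.
It also fails if it takes over 64 s, if anything falls off the work surface, if the arm or the gripper's body presses on something with over 40 N, if the wrist force passes 120 N, or if a joint passes its speed limit or range.

## Working session

There is one attempt and no reset: what is moved stays moved. The work goes in short steps, Python scripts to look and compute and a tool call to move; the robot and the scene stay as the last step left them, time stands still between calls to the robot, and variables do not carry over. Pictures are saved under pics/ and viewed, at most 10 in all, crops included, and the job is handed in when it is done.

Besides the shell and the picture viewer there is one more tool, called after "Emit:" as name(argument=value, ...), one argument or row to a line, values as JSON. play_rows: Moves the arm, as the interface text tells. Its arguments: {"type":"object","properties":{"deltas":{"type":"array"},"grip_force":{"type":"number"}},"required":["deltas"]}

```bash
mkdir -p pics; cat > h.py <<'E'
import numpy as np, cv2
from workcell import robot
def ray(cam,uv,z):
    p=robot.camera_params(cam);K=np.array(p["camera_matrix"]);V=np.array(p["view"])
    R,t=V[:3,:3],V[:3,3];c=-R.T@t
    d=R.T@np.linalg.inv(K)@np.array([uv[0],uv[1],1.])
    return c+d*(z-c[2])/d[2]
def proj(cam,P):
    p=robot.camera_params(cam);K=np.array(p["camera_matrix"]);V=np.array(p["view"])
    q=K@(V[:3,:3]@np.array(P,float)+V[:3,3]);return q[:2]/q[2]
E
python3 - <<'E'
from h import *
for n in("scene","top"):
    cv2.imwrite(f"pics/{n}0.png",robot.camera(n)); p=robot.camera_params(n)
    V=np.array(p["view"]);print(n,(-V[:3,:3].T@V[:3,3]).round(),np.array(p["camera_matrix"]).round(1).tolist(),V[:3,:3].round(2).tolist())
o=robot.get_obs();print(o["time_s"],np.round(o["eef_rot"],3),o["width"])
E
```

```text
scene [1143. -697. 1005.] [[459.5, 0.0, 261.1], [0.0, 459.5, 192.0], [0.0, 0.0, 1.0]] [[0.79, 0.61, -0.0], [0.45, -0.58, -0.68], [-0.42, 0.53, -0.74]]
top [ 547.   11. 1157.] [[451.7, 0.0, 255.2], [0.0, 451.7, 190.9], [0.0, 0.0, 1.0]] [[-0.03, -1.0, -0.0], [-1.0, 0.03, -0.07], [0.07, -0.0, -1.0]]
0.1 [[ 0.899  0.438 -0.001]
 [ 0.438 -0.899  0.001]
 [-0.    -0.002 -1.   ]] 85.44341222301344
```

View pics/top0.png

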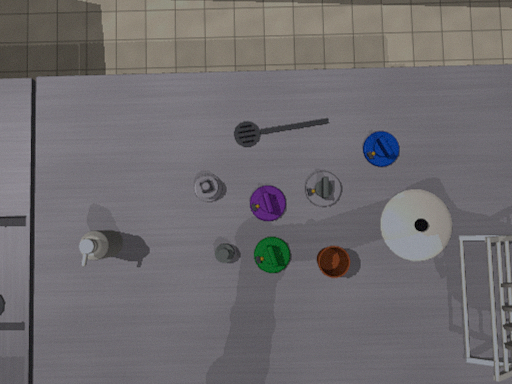

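View pics/scene0.png

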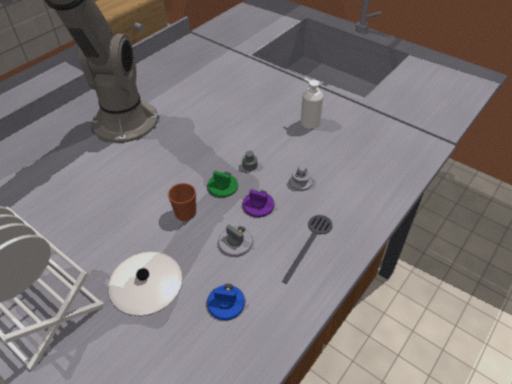

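```bash
python3 - <<'E'
from h import *
for n in("scene","top"): print(n,[proj(n,P).round() for P in([0,0,0],[284,-584,231],[500,0,0],[500,-300,0])])
a=cv2.imread("pics/top0.png")[165:275,185:355];b=cv2.imread("pics/scene0.png")[140:260,200:330]
a=cv2.resize(a,None,fx=4.6,fy=4.6,interpolation=cv2.INTER_CUBIC)
cv2.imwrite("pics/topc.png",a);cv2.imwrite("pics/scenec.png",cv2.resize(b,None,fx=4.6,fy=4.6,interpolation=cv2.INTER_CUBIC))
E
```

```text
scene [array([125., 121.]), array([-21., 224.]), array([236., 186.]), array([163., 251.])]
top [array([266., 447.]), array([556., 348.]), array([261., 243.]), array([378., 240.])]
```

View pics/topc.png

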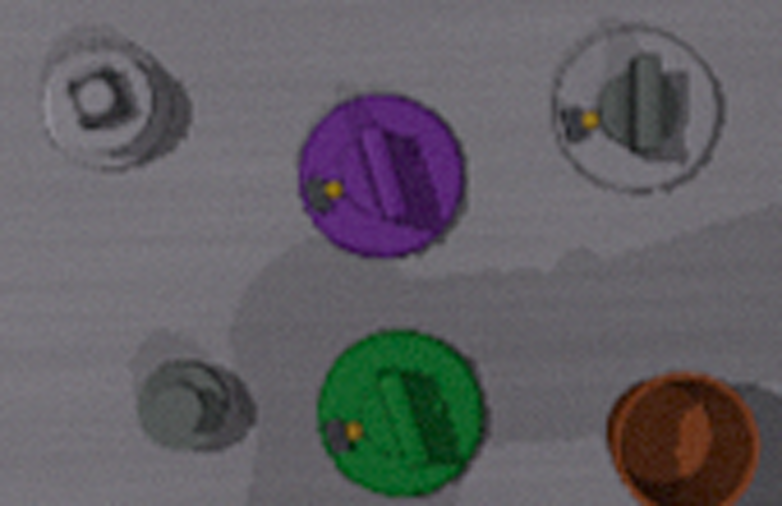

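View pics/scenec.png

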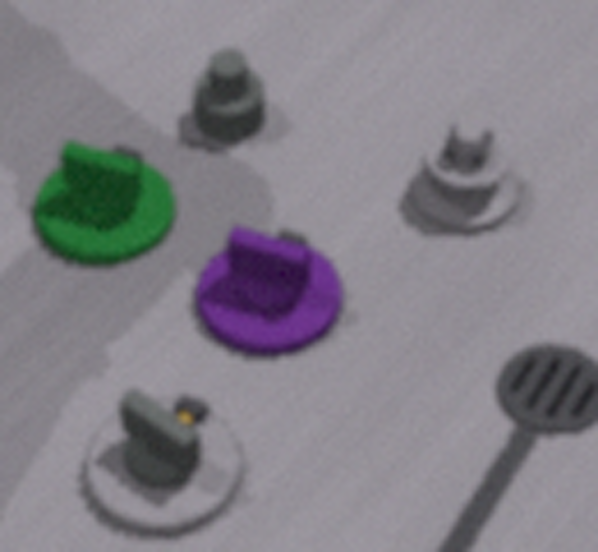

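```bash
python3 - <<'E'
from h import *
T=lambda x,y:((x+.5)/4.6-.5+185,(y+.5)/4.6-.5+165)
S=lambda x,y:((x+.5)/4.6-.5+200,(y+.5)/4.6-.5+140)
for l,c,q,z in[("flangeT","top",T(638,108),12),("flangeS","scene",S(163,463),12),("block","top",T(573,122),22),("ball","top",T(590,119),22),
 ("barT1","top",T(646,57),54),("barT2","top",T(646,153),54),("barS1","scene",S(133,400),54),("barS2","scene",S(193,438),54),
 ("seatT","top",T(100,103),36),("studT","top",T(97,99),58),("seatS","scene",S(466,170),36),
 ("gripT","top",T(174,418),52),("gripS","scene",S(228,62),52),("skirtT","top",T(187,405),28),("skirtS","scene",S(229,98),28)]:
    print(l,ray(c,q,z).round(1))
E
```

```text
flangeT [ 634.4 -162.6   12. ]
flangeS [ 634.5 -161.7   12. ]
block [ 626.8 -125.2   22. ]
ball [ 628.2 -134.6   22. ]
barT1 [ 658.3 -161.5   54. ]
barT2 [ 607.1 -159.6   54. ]
barS1 [ 613.8 -160.8   54. ]
barS2 [ 658.2 -160.7   54. ]
seatT [642.7 132.   36. ]
studT [643.  131.2  58. ]
seatS [650.4 122.4  36. ]
gripT [473.6  94.1  52. ]
gripS [476.9  94.9  52. ]
skirtT [478.8  88.8  28. ]
skirtS [482.9  87.7  28. ]
```

The candidates for the valve are grey/steel at (323,188), purple (268,203), green (272,255) and blue (381,149) in the top view. The crops confirm the steel flange with the grey knob and brass ball at (323,188), so I choose that one. The cap is at (226,253) and the outlet at (206,187). The valve centre is about (634.5,-162), with the bar at about -2° and the valve yaw about +10°, so the knob stands at about 0.2 rad, which fits the stated range.

Emit:
play_rows(
  deltas=[
    [[0, 0, 0, 0, 0, -0.03, -0.06], [0, 0, 0, 0.014, -0.006, -0.03, -0.06], [0, 0, 0, 0.027, -0.0124, 0, -0.06], [0, 0, 0, 0.027, -0.0124, 0, -0.06], [0, 0, 0, 0.027, -0.0124, 0, -0.06], [0, 0, 0, 0.027, -0.0124, 0, -0.06], [0, 0, 0, 0.027, -0.0124, 0, -0.06], [0, 0, 0, 0.027, -0.0124, 0, -0.06], [0, 0, 0, 0.027, -0.0124, 0, -0.06], [0, 0, 0, 0.027, -0.0124, 0, -0.06], [0, 0, 0, 0.027, -0.0124, 0, -0.06], [0, 0, 0, 0.027, -0.0124, 0, -0.06], [0, 0, 0, 0.027, -0.0124, 0, -0.06], [0, 0, 0, 0.027, -0.0124, 0, -0.06], [0, 0, 0, 0.027, -0.0124, 0, -0.06], [0, 0, 0, 0.027, -0.0124, 0, -0.06], [0, 0, 0, 0.027, -0.0124, 0, -0.06], [0, 0, 0, 0.027, -0.0124, 0, -0.06], [0, 0, 0, 0.027, -0.0124, 0, -0.06], [0, 0, 0, 0.027, -0.011, 0, -0.06]],
  ],
)

```text
time_s: 2.1
eef_pos: [634.6, -159.7, 290.7]
eef_rot: [[0.899, 0.438, -0.001], [0.438, -0.899, 0.0], [-0.001, -0.001, -1.0]]
ft_force: [1.2, -0.0, -0.3]
width: 40.4
grasp_force: 0.0
```

Emit:
play_rows(
  deltas=[
    [[0, 0, 0.098, 0, 0, 0.02, -0.06], [0, 0, 0.098, 0, 0, 0.03, -0.06], [0, 0, 0.098, 0, 0, 0.03, -0.06], [0, 0, 0.098, 0, 0, 0.03, -0.06], [0, 0, 0.098, 0, 0, 0.03, -0.06], [0, 0, 0, 0, 0, 0.02, -0.06], [0, 0, 0, 0, 0, 0, -0.06], [0, 0, 0, 0, 0, 0, -0.06], [0, 0, 0, 0, 0, 0, -0.06]],
  ],
)

```text
time_s: 3.0
eef_pos: [635.5, -161.1, 133.0]
eef_rot: [[0.999, -0.037, 0.003], [-0.037, -0.999, -0.001], [0.003, 0.0, -1.0]]
ft_force: [-0.6, -0.1, -0.1]
width: 40.3
grasp_force: 0.0
```

Emit:
play_rows(
  deltas=[
    [[0, 0, 0, 0, 0, 0.02, -0.06], [0, 0, 0, 0, 0, 0.02, -0.06], [0, 0, 0, 0, 0, 0.02, -0.06], [0, 0, 0, 0, 0, 0.02, -0.06], [0, 0, 0, 0, 0, 0.014, -0.06], [0, 0, 0, 0, 0, 0.01, -0.06], [0, 0, 0, 0, 0, 0, -0.06], [0, 0, 0, 0, 0, 0, -0.06], [0, 0, 0, 0, 0, 0, -1], [0, 0, 0, 0, 0, 0, -1], [0, 0, 0, 0, 0, 0, -1], [0, 0, 0, 0, 0, 0, -1], [0, 0, 0, 0, 0, 0, -1], [0, 0, 0, 0, 0, 0, -1]],
  ],
  grip_force=40,
)

```text
time_s: 4.4
eef_pos: [635.1, -161.6, 28.5]
eef_rot: [[0.999, -0.037, 0.002], [-0.037, -0.999, -0.001], [0.002, 0.001, -1.0]]
ft_force: [-0.5, -1.1, 5.9]
width: 13.2
grasp_force: 40.8
```

```bash
python3 - <<'E'
from h import *
cv2.imwrite("pics/v1.png",np.vstack([cv2.resize(robot.camera("scene")[180:280,170:320],(600,400)) ]))
E
```

```text
(no output)
```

View pics/v1.png

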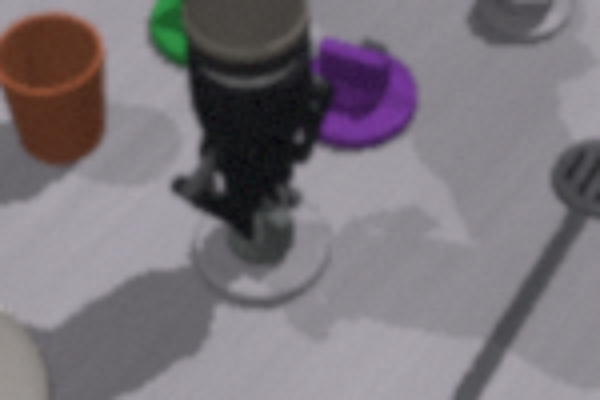

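The fingers hold the grip bar (opening 13.2 mm, at about (255,225) in the crop) and nothing else. Now I turn it clockwise.

Emit:
play_rows(
  deltas=[
    [[0, 0, 0.07, 0, 0, 0, -1], [0, 0, 0.07, 0, 0, 0, -1], [0, 0, 0.07, 0, 0, 0, -1], [0, 0, 0.07, 0, 0, 0, -1], [0, 0, 0.07, 0, 0, 0, -1], [0, 0, 0.07, 0, 0, 0, -1], [0, 0, 0.07, 0, 0, 0, -1], [0, 0, 0.07, 0, 0, 0, -1], [0, 0, 0.07, 0, 0, 0, -1], [0, 0, 0.07, 0, 0, 0, -1], [0, 0, 0.07, 0, 0, 0, -1], [0, 0, 0.07, 0, 0, 0, -1], [0, 0, 0.07, 0, 0, 0, -1], [0, 0, 0.07, 0, 0, 0, -1], [0, 0, 0.07, 0, 0, 0, -1], [0, 0, 0, 0, 0, 0, -1], [0, 0, 0, 0, 0, 0, -1]],
  ],
  grip_force=40,
)

```text
time_s: 6.15
eef_pos: [634.3, -162.9, 28.5]
eef_rot: [[0.464, -0.886, 0.001], [-0.886, -0.464, -0.002], [0.002, 0.001, -1.0]]
ft_force: [-2.1, -2.6, 6.5]
width: 13.5
grasp_force: 41.1
```

```bash
python3 - <<'E'
from h import *
o=robot.get_obs();print(o["joints"],o["wrist_torque"],o["ft_force"])
E
```

```text
[   4.34049791   35.24285982    8.65958851   97.36412194   -6.56107233
   47.82497696 -136.50841854] [-0.46924037  0.43311729  0.00657263] [-2.05082024 -2.59572535  6.50116946]
```

Emit:
play_rows(
  deltas=[
    [[0, 0, 0, 0, 0, 0, -0.06], [0, 0, 0, 0, 0, 0, -0.06], [0, 0, 0, 0, 0, 0, -0.06], [0, 0, 0, 0, 0, 0, -0.06], [0, 0, 0, 0, 0, -0.02, -0.06], [0, 0, 0, 0, 0, -0.02, -0.06], [0, 0, 0, 0, 0, -0.03, -0.06], [0, 0, -0.1, 0, 0, -0.03, -0.06], [0, 0, -0.1, 0, 0, -0.03, -0.06], [0, 0, -0.1, 0, 0, -0.02, -0.06], [0, 0, -0.1, 0, 0, 0, -0.06], [0, 0, -0.1, 0, 0, 0, -0.06], [0, 0, -0.1, 0, 0, 0, -0.06], [0, 0, -0.1, 0, 0, 0, -0.06], [0, 0, -0.1, 0, 0, 0, -0.06], [0, 0, -0.1, 0, 0, 0, -0.06], [0, 0, -0.15, 0, 0, 0, -0.06]],
  ],
)

```text
time_s: 7.85
eef_pos: [634.2, -160.6, 177.0]
eef_rot: [[1.0, -0.032, -0.0], [-0.032, -1.0, 0.0], [-0.0, -0.0, -1.0]]
ft_force: [-0.2, 0.5, -0.6]
width: 40.0
grasp_force: 0.0
```

Emit:
play_rows(
  deltas=[
    [[0, 0, 0, -0.03, 0.03, 0, 0.1], [0, 0, 0, -0.03, 0.03, 0, 0.1], [0, 0, 0, -0.03, 0.03, 0, 0.1], [0, 0, 0, -0.03, 0.03, 0, 0.1], [0, 0, 0, -0.03, 0.03, 0, 0.1], [0, 0, 0, -0.02, 0.03, 0, 0.1], [0, 0, 0, -0.02, 0.0, 0, 0.1], [0, 0, 0, 0, 0, 0, 0.1], [0, 0, 0, 0, 0, 0, 0.1]],
  ],
)

```text
time_s: 8.75
eef_pos: [438.4, -333.2, 177.4]
eef_rot: [[0.999, -0.037, 0.001], [-0.037, -0.999, 0.0], [0.001, -0.0, -1.0]]
ft_force: [0.0, 0.3, -0.0]
width: 46.7
grasp_force: 0.0
```

```bash
python3 - <<'E'
from h import *
a=robot.camera("top");b=robot.camera("scene")
cv2.imwrite("pics/t2.png",a);cv2.imwrite("pics/s2.png",b)
r=lambda i,s:cv2.resize(i,s,interpolation=cv2.INTER_CUBIC)
# 6x crops: outlet top(180..240,165..210), cap top(205..255,235..270); scene outlet, cap; valve top
L=[a[165:215,180:245],a[230:280,195:260],a[163:213,290:355],b[155:205,270:335],b[140:190,220:285],b[215:265,205:270]]
L=[r(x,(260,200)) for x in L]
cv2.imwrite("pics/mix2.png",np.vstack([np.hstack(L[:3]),np.hstack(L[3:])]))
E
```

```text
(no output)
```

View pics/mix2.png

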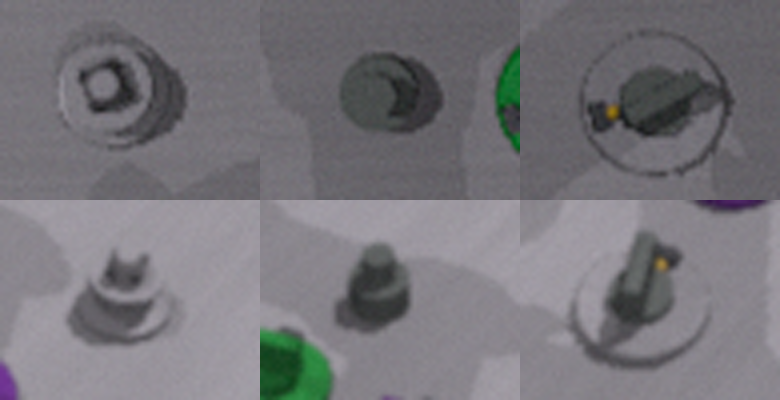

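```bash
cat > fit.py <<'E'
from h import *
from scipy.ndimage import map_coordinates, gaussian_filter
def score(cams,imgs,circ,xy):
    s=[]
    t=np.linspace(0,2*np.pi,72,endpoint=False)
    for n,g in zip(cams,imgs):
        p=robot.camera_params(n);K=np.array(p["camera_matrix"]);V=np.array(p["view"])
        for r,z in circ:
            P=np.array([xy[0]+r*np.cos(t),xy[1]+r*np.sin(t),0*t+z])
            q=K@(V[:3,:3]@P+V[:3,3:]);q=q[:2]/q[2]
            s.append(map_coordinates(g,[q[1],q[0]],order=1).mean())
    return np.mean(s)
def fit(cams,files,circ,c):
    G=[]
    for f in files:
        i=gaussian_filter(cv2.cvtColor(cv2.imread(f),6).astype(float),0.7)
        G.append(np.minimum(np.hypot(cv2.Sobel(i,6,1,0),cv2.Sobel(i,6,0,1)),80))
    B=[(score(cams,G,circ,(x,y)),x,y) for x in np.arange(c[0]-12,c[0]+12.1,1) for y in np.arange(c[1]-12,c[1]+12.1,1)]
    return [tuple(np.round(b,1)) for b in sorted(B)[::-1][:3]]
E
python3 - <<'E'
from fit import *
F={"top":"pics/t2.png","scene":"pics/s2.png"}
O=[(28,36),(9,58),(36,3)];C=[(24,28),(13,52),(24,0)]
for l,ci,c in(("outlet",O,(645,128)),("seat",O[:1],(645,128)),("stud",O[1:2],(645,128)),("cap",C,(477,92)),("grip",C[1:2],(477,92)),("skirt",C[:1],(477,92)),("valve",[(46,12)],(634,-162))):
    for cs in(["top"],["scene"],["top","scene"]): print(l,cs,fit(cs,[F[x] for x in cs],ci,c))
T=lambda x,y,ou,ov:((x+.5)/4-.5+ou,(y+.5)/4-.5+ov)
print(ray("top",T(120,93.5,195,230),28),ray("top",T(106,89,180,165),36),ray("top",T(101,85,180,165),58))
E
```

```text
outlet ['top'] [(np.float64(58.5), np.float64(643.0), np.float64(119.0)), (np.float64(58.4), np.float64(642.0), np.float64(119.0)), (np.float64(58.3), np.float64(643.0), np.float64(118.0))]
outlet ['scene'] [(np.float64(67.1), np.float64(643.0), np.float64(122.0)), (np.float64(66.9), np.float64(644.0), np.float64(122.0)), (np.float64(66.9), np.float64(643.0), np.float64(123.0))]
outlet ['top', 'scene'] [(np.float64(62.0), np.float64(642.0), np.float64(120.0)), (np.float64(61.9), np.float64(643.0), np.float64(119.0)), (np.float64(61.9), np.float64(642.0), np.float64(119.0))]Traceback (most recent call last):
  File "<stdin>", line 5, in <module>
  File "fit.py", line 18, in fit
    B=[(score(cams,G,circ,(x,y)),x,y) for x in np.arange(c[0]-12,c[0]+12.1,1) for y in np.arange(c[1]-12,c[1]+12.1,1)]
        ~~~~~^^^^^^^^^^^^^^^^^^^
  File "fit.py", line 7, in score
    p=robot.camera_params(n);K=np.array(p["camera_matrix"]);V=np.array(p["view"])
ValueError: time passes only in moves, steps and waits
```

```bash
sed -i '1a from functools import lru_cache\n@lru_cache\ndef cp(n):\n    p=robot.camera_params(n); return np.array(p["camera_matrix"]),np.array(p["view"])' fit.py
sed -i 's/^        p=robot.camera_params.*/        K,V=cp(n)/; s/=80/=80/' fit.py
python3 - <<'E'
from fit import *
F={"top":"pics/t2.png","scene":"pics/s2.png"}
O=[(28,36),(9,58)];C=[(24,28),(13,52),(24,0)]
for l,ci,c in(("seat",O[:1],(645,128)),("stud",O[1:2],(645,128)),("seat30",[(28,30),(28,36)],(645,128)),("cap",C,(477,92)),("grip",C[1:2],(477,92)),("skirt",C[:1],(477,92)),("valve",[(46,12)],(634,-162))):
    for cs in(["top"],["scene"],["top","scene"]): print(l,cs,np.array(fit(cs,[F[x] for x in cs],ci,c)[:2]).tolist())
T=lambda x,y,ou,ov:((x+.5)/4-.5+ou,(y+.5)/4-.5+ov)
print(ray("top",T(120,93.5,195,230),28),ray("top",T(106,89,180,165),36),ray("top",T(101,85,180,165),58))
t=np.linspace(0,6.283,90)
def ov(n,circs,c0,box,k=6):
    i=cv2.imread(F[n])[box[1]:box[1]+50,box[0]:box[0]+65];i=cv2.resize(i,None,fx=k,fy=k,interpolation=cv2.INTER_CUBIC)
    K,V=cp(n)
    for (r,z),col in zip(circs,((0,0,255),(0,255,255),(255,255,0))):
        q=K@(V[:3,:3]@np.array([c0[0]+r*np.cos(t),c0[1]+r*np.sin(t),0*t+z])+V[:3,3:]);q=((q[:2]/q[2]).T-box+.5)*k-.5
        cv2.polylines(i,[q.round().astype(np.int32)],True,col,1)
    return i
o,c=(642.5,131),(477,93)
cv2.imwrite("pics/ov.png",np.vstack([np.hstack([ov("top",O,o,np.array([180,165])),ov("scene",O,o,np.array([270,155]))]),np.hstack([ov("top",C,c,np.array([195,230])),ov("scene",C,c,np.array([220,140]))])]))
E
```

```text
seat ['top'] [[59.5, 638.0, 116.0], [59.2, 637.0, 116.0]]
seat ['scene'] [[61.9, 652.0, 119.0], [61.8, 651.0, 118.0]]
seat ['top', 'scene'] [[56.6, 650.0, 122.0], [56.5, 650.0, 121.0]]
stud ['top'] [[79.5, 644.0, 131.0], [79.4, 643.0, 131.0]]
stud ['scene'] [[79.7, 657.0, 130.0], [79.6, 657.0, 129.0]]
stud ['top', 'scene'] [[74.9, 640.0, 120.0], [74.7, 641.0, 119.0]]
seat30 ['top'] [[60.5, 638.0, 116.0], [60.3, 639.0, 116.0]]
seat30 ['scene'] [[60.4, 649.0, 120.0], [60.4, 650.0, 120.0]]
seat30 ['top', 'scene'] [[57.0, 650.0, 122.0], [57.0, 648.0, 121.0]]
cap ['top'] [[48.4, 478.0, 93.0], [47.8, 479.0, 93.0]]
cap ['scene'] [[73.9, 479.0, 92.0], [73.8, 478.0, 92.0]]
cap ['top', 'scene'] [[61.0, 478.0, 93.0], [60.8, 479.0, 93.0]]
grip ['top'] [[39.3, 469.0, 94.0], [39.2, 468.0, 93.0]]
grip ['scene'] [[80.0, 477.0, 95.0], [79.9, 476.0, 95.0]]
grip ['top', 'scene'] [[56.1, 477.0, 93.0], [56.0, 477.0, 92.0]]
skirt ['top'] [[59.9, 479.0, 92.0], [59.4, 479.0, 91.0]]
skirt ['scene'] [[73.9, 478.0, 91.0], [73.6, 479.0, 92.0]]
skirt ['top', 'scene'] [[66.8, 479.0, 92.0], [66.4, 479.0, 91.0]]
valve ['top'] [[52.3, 631.0, -165.0], [52.1, 631.0, -164.0]]
valve ['scene'] [[56.6, 639.0, -171.0], [56.4, 639.0, -170.0]]
valve ['top', 'scene'] [[51.5, 631.0, -164.0], [51.3, 631.0, -165.0]]
[477.93792858  90.36953026  28.        ] [643.00218419 132.53376689  36.        ] [643.64485648 133.15611886  58.        ]
```

View pics/ov.png

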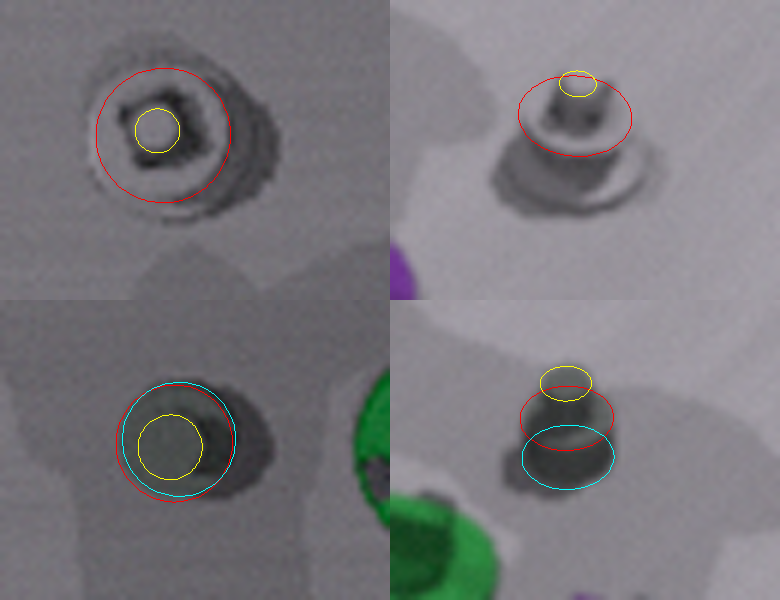

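The knob bar now lies about 62° clockwise, and the overlays fit. The outlet is at (642.5,131) and the cap at (478,92.5). Going to the cap.

Emit:
play_rows(
  deltas=[
    [[0, 0, 0, 0.002, -0.03, 0, 0.1], [0, 0, 0, 0.002, -0.03, 0, 0.1], [0, 0, 0, 0.002, -0.03, 0, 0.1], [0, 0, 0, 0.002, -0.03, 0, 0.1], [0, 0, 0, 0.002, -0.03, 0, 0.1], [0, 0, 0, 0.002, -0.03, 0, 0.1], [0, 0, 0, 0.002, -0.03, 0, 0.1], [0, 0, 0, 0.002, -0.03, 0, 0.1], [0, 0, 0, 0.002, -0.03, 0, 0.1], [0, 0, 0, 0.002, -0.03, 0, 0.1], [0, 0, 0, 0.002, -0.03, 0, 0.1], [0, 0, 0, 0.002, -0.03, 0, 0.1], [0, 0, 0, 0, -0.03, 0, 0.1], [0, 0, 0, 0, -0.03, 0, 0.1], [0, 0, 0, 0, -0.007, 0, 0.1], [0, 0, 0, 0, 0, 0.03, 0.1], [0, 0, 0, 0, 0, 0.03, 0.1], [0, 0, 0, 0, 0, 0, 0.1], [0, 0, 0, 0, 0, 0, 0.1]],
  ],
)

```text
time_s: 10.75
eef_pos: [477.7, 92.1, 117.4]
eef_rot: [[0.999, -0.037, -0.001], [-0.037, -0.999, -0.0], [-0.001, 0.0, -1.0]]
ft_force: [1.1, -0.0, 0.9]
width: 46.9
grasp_force: 0.0
```

Emit:
play_rows(
  deltas=[
    [[0, 0, 0, 0, 0, 0.02, 0.1], [0, 0, 0, 0, 0, 0.02, 0.1], [0, 0, 0, 0, 0, 0.02, 0.1], [0, 0, 0, 0, 0, 0.016, 0.1], [0, 0, 0, 0, 0, 0.01, 0.1], [0, 0, 0, 0, 0, 0, 0.1], [0, 0, 0, 0, 0, 0, 0.1], [0, 0, 0, 0, 0, 0, -1], [0, 0, 0, 0, 0, 0, -1], [0, 0, 0, 0, 0, 0, -1], [0, 0, 0, 0, 0, 0, -1], [0, 0, 0, 0, 0, 0, -1], [0, 0, 0, 0, 0, 0, -1]],
  ],
  grip_force=80,
)

```text
time_s: 12.05
eef_pos: [478.7, 92.4, 32.6]
eef_rot: [[0.999, -0.037, 0.002], [-0.037, -0.999, 0.0], [0.002, -0.0, -1.0]]
ft_force: [-0.8, 0.5, 6.1]
width: 23.1
grasp_force: 78.2
```

Emit:
play_rows(
  deltas=[
    [[0, 0, 0, 0, 0, -0.01, -1], [0, 0, 0, 0, 0, -0.02, -1], [0, 0, 0, 0, 0, -0.03, -1], [0, 0, 0, 0, 0, -0.03, -1], [0, 0, 0, 0, 0, -0.01, -1], [0, 0, 0, 0, 0, 0, -1], [0, 0, 0, 0, 0, 0, -1], [0, 0, 0, 0, 0, 0, -1]],
  ],
)

```text
time_s: 12.85
eef_pos: [476.4, 91.7, 129.8]
eef_rot: [[0.999, -0.037, -0.003], [-0.037, -0.999, -0.001], [-0.003, 0.001, -1.0]]
ft_force: [0.3, -0.0, -1.3]
width: 23.4
grasp_force: 78.6
```

```bash
python3 - <<'E'
from fit import *
o=robot.get_obs();e=np.array(o["eef_pos"]);print(e,o["width"],o["ft_force"])
i=robot.camera("scene");cv2.imwrite("pics/s3.png",i)
cv2.imwrite("pics/t3.png",robot.camera("top"))
t=np.linspace(0,6.283,90);dz=e[2]-32.6;K,V=cp("scene")
c=proj("scene",[e[0],e[1],dz+14]).round().astype(int);box=c-[50,40]
k=7;j=cv2.resize(i[box[1]:box[1]+80,box[0]:box[0]+100],None,fx=k,fy=k,interpolation=cv2.INTER_CUBIC)
for r,z,col in((24,28,(0,0,255)),(24,0,(255,255,0))):
    q=K@(V[:3,:3]@np.array([e[0]+r*np.cos(t),e[1]+r*np.sin(t),0*t+z+dz])+V[:3,3:]);q=((q[:2]/q[2]).T-box+.5)*k-.5
    cv2.polylines(j,[q.round().astype(np.int32)],True,col,1)
cv2.imwrite("pics/s3o.png",j)
E
```

```text
[476.37299798  91.72954206 129.78832785] 23.379031911378295 [ 0.31764609 -0.01914655 -1.30922771]
```

View pics/s3o.png

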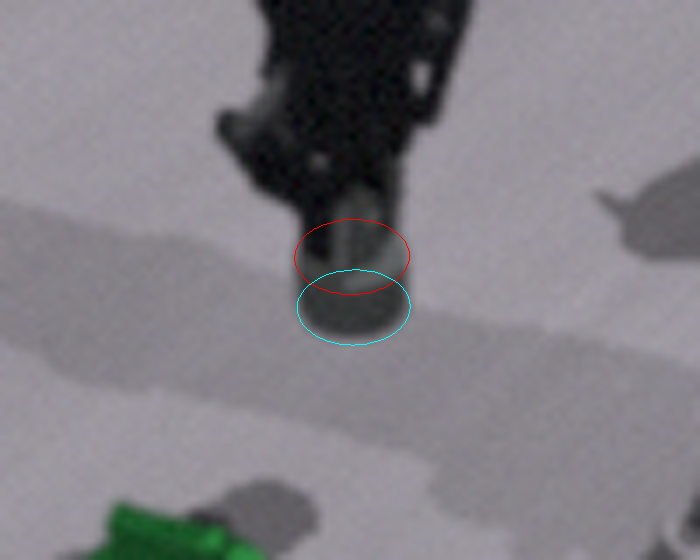

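```bash
python3 - <<'E'
from fit import *
t=np.radians(np.arange(-130,50,5)) # near-side arc facing scene camera centred -40deg
K,V=cp("scene")
def prof(f,x,y,z0):
    g=gaussian_filter(cv2.cvtColor(cv2.imread(f),6).astype(float),.5)
    # mean signed offset (px along image normal) of strongest edge, bottom rim
    u,v=proj("scene",[x+24*.527*1,y-24*.85*1,z0])  # nearest rim point to camera
    col=[map_coordinates(g,[[v+d]*5,u+np.arange(-2,3)],order=1).mean() for d in np.arange(-6,6.1,.5)]
    return (round(u,1),round(v,1)),np.round(col).astype(int).tolist()
print(prof("pics/s2.png",478,92.5,0)); print(prof("pics/s3.png",476.4,91.7,97.2))
a=cv2.imread("pics/t3.png");c=proj("top",[476.4,91.7,111]).astype(int)
s=cv2.imread("pics/s3.png")
k=lambda i,c:cv2.resize(i[c[1]-25:c[1]+25,c[0]-30:c[0]+30],None,fx=6,fy=6,interpolation=cv2.INTER_CUBIC)
cv2.imwrite("pics/t3c.png",k(a,c))
for dz in(93,97,100,103):
    print(dz,fit(["scene"],["pics/s3.png"],[(24,dz)],(476,92))[0],fit(["top"],["pics/t3.png"],[(24,dz+28),(24,dz)],(476,92))[0])
E
```

```text
((np.float64(248.4), np.float64(171.3)), [59, 57, 56, 55, 55, 55, 56, 56, 59, 63, 69, 75, 83, 92, 102, 113, 121, 128, 131, 133, 133, 132, 132, 132, 132])
((np.float64(247.0), np.float64(147.8)), [55, 54, 54, 54, 55, 56, 56, 60, 67, 81, 100, 115, 127, 134, 137, 138, 137, 137, 136, 135, 135, 135, 135, 135, 135])
93 (np.float64(74.5), np.float64(466.0), np.float64(99.0)) (np.float64(51.7), np.float64(488.0), np.float64(98.0))
97 (np.float64(74.6), np.float64(469.0), np.float64(96.0)) (np.float64(51.4), np.float64(488.0), np.float64(97.0))
100 (np.float64(74.5), np.float64(471.0), np.float64(94.0)) (np.float64(51.6), np.float64(488.0), np.float64(97.0))
103 (np.float64(74.6), np.float64(474.0), np.float64(91.0)) (np.float64(51.5), np.float64(488.0), np.float64(97.0))
```

Emit:
play_rows(
  deltas=[
    [[0, 0, 0, 0.01, -0.0025, 0, -1], [0, 0, 0, 0.02, -0.0055, 0, -1], [0, 0, 0, 0.02, -0.0055, 0, -1], [0, 0, 0, 0.02, -0.0055, 0, -1], [0, 0, 0, 0.02, -0.0055, 0, -1], [0, 0, 0, 0.02, -0.0055, 0, -1], [0, 0, 0, 0.02, -0.0055, 0, -1], [0, 0, 0, 0.02, -0.0055, 0, -1], [0, 0, 0, 0.01, -0.003, 0, -1], [0, 0, 0, 0.0045, -0.0015, 0.01, -1], [0, 0, 0, 0, 0, 0.01, -1], [0, 0, 0, 0, 0, 0, -1], [0, 0, 0, 0, 0, 0, -1], [0, 0, 0, 0, 0, 0, -1], [0, 0, 0, 0, 0, 0, -1]],
  ],
)

```text
time_s: 14.45
eef_pos: [643.7, 131.4, 111.9]
eef_rot: [[0.999, -0.037, 0.001], [-0.037, -0.999, -0.0], [0.001, -0.0, -1.0]]
ft_force: [0.1, 0.2, 0.6]
width: 23.6
grasp_force: 78.6
```

```bash
python3 - <<'E'
from fit import *
o=robot.get_obs();e=np.array(o["eef_pos"]);print(e,o["width"],o["ft_force"])
t=np.linspace(0,6.283,90);dz=e[2]-32.6;L=[]
for n in("scene","top"):
    i=robot.camera(n);cv2.imwrite(f"pics/{n}4.png",i);K,V=cp(n)
    c=proj(n,[e[0],e[1],dz]).round().astype(int);box=c-[28,40]
    k=7;j=cv2.resize(i[box[1]:box[1]+80,box[0]:box[0]+56],None,fx=k,fy=k,interpolation=cv2.INTER_CUBIC)
    for r,x,y,z,col in((24,e[0],e[1],28+dz,(0,0,255)),(24,e[0],e[1],dz,(255,255,0)),(28,642.5,131,36,(0,255,0))):
        q=K@(V[:3,:3]@np.array([x+r*np.cos(t),y+r*np.sin(t),0*t+z])+V[:3,3:]);q=((q[:2]/q[2]).T-box+.5)*k-.5
        cv2.polylines(j,[q.round().astype(np.int32)],True,col,1)
    L.append(j)
cv2.imwrite("pics/o4.png",np.hstack(L))
E
```

```text
[643.74439654 131.39825236 111.88307412] 23.5999048306927 [0.1071644  0.19632997 0.57652966]
```

View pics/o4.png

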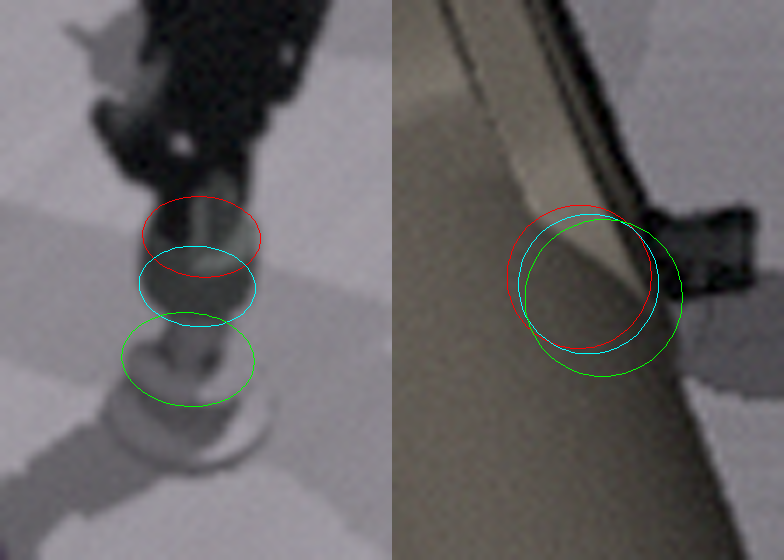

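Emit:
play_rows(
  deltas=[
    [[0, 0, 0, -0.001, 0, 0.008, -1], [0, 0, 0, 0, 0, 0.008, -1], [0, 0, 0, 0, 0, 0.006, -1], [0, 0, 0, 0, 0, 0.005, -1], [0, 0, 0, 0, 0, 0, -1], [0, 0, 0, 0, 0, 0, -1]],
  ],
  grip_force=100,
)

```text
time_s: 15.15
eef_pos: [642.7, 131.5, 84.1]
eef_rot: [[0.999, -0.037, -0.0], [-0.037, -0.999, -0.0], [-0.0, 0.0, -1.0]]
ft_force: [-0.0, -0.1, -0.2]
width: 22.4
grasp_force: 98.5
```

Emit:
play_rows(
  deltas=[
    [[0, 0, 0, 0, 0, 0.003, -1], [0, 0, 0, 0, 0, 0.003, -1], [0, 0, 0, 0, 0, 0, -1], [0, 0, 0, 0, 0, 0, -1]],
  ],
)

```text
time_s: 15.55
eef_pos: [644.6, 132.0, 80.4]
eef_rot: [[0.999, -0.037, 0.004], [-0.037, -0.999, 0.001], [0.004, -0.001, -1.0]]
ft_force: [0.3, 0.3, 6.0]
width: 22.5
grasp_force: 99.7
```

Emit:
play_rows(
  deltas=[
    [[0, 0, 0, 0, 0, 0.002, -1], [0, 0, 0, 0, 0, 0.002, -1], [0, 0, 0, 0, 0, 0, -1], [0, 0, 0, 0, 0, 0, -1]],
  ],
)

```text
time_s: 15.95
eef_pos: [644.0, 131.9, 75.4]
eef_rot: [[0.999, -0.037, 0.003], [-0.037, -0.999, 0.001], [0.003, -0.001, -1.0]]
ft_force: [1.2, 0.3, 2.6]
width: 22.8
grasp_force: 99.3
```

Emit:
play_rows(
  deltas=[
    [[0, 0, 0, 0, 0, 0.002, -1], [0, 0, 0, 0, 0, 0.002, -1], [0, 0, 0, 0, 0, 0.002, -1], [0, 0, 0, 0, 0, 0, -1], [0, 0, 0, 0, 0, 0, -1]],
  ],
)

```text
time_s: 16.45
eef_pos: [642.4, 131.5, 68.7]
eef_rot: [[0.999, -0.037, -0.001], [-0.037, -0.999, -0.001], [-0.001, 0.001, -1.0]]
ft_force: [-1.7, 0.5, 6.6]
width: 22.8
grasp_force: 100.0
```

Emit:
play_rows(
  deltas=[
    [[0, 0, 0, 0, 0, 0.002, -1], [0, 0, 0, 0, 0, 0.002, -1], [0, 0, 0, 0, 0, 0, -1], [0, 0, 0, 0, 0, 0, -1]],
  ],
)

```text
time_s: 16.85
eef_pos: [642.5, 131.6, 68.6]
eef_rot: [[0.999, -0.037, -0.001], [-0.037, -0.999, -0.001], [-0.001, 0.001, -1.0]]
ft_force: [-8.1, -1.9, 25.6]
width: 22.6
grasp_force: 102.0
```

Emit:
play_rows(
  deltas=[
    [[0, 0, 0, 0, 0, 0.001, -1], [0, 0, 0, 0, 0, 0, -1], [0, 0, 0, 0, 0, 0, -1], [0, 0, 0, 0, 0, 0, -1], [0, 0, 0, 0, 0, 0, -1], [0, 0, 0, 0, 0, 0, -1]],
  ],
)

```text
time_s: 17.45
eef_pos: [642.5, 131.6, 68.5]
eef_rot: [[0.999, -0.037, -0.0], [-0.037, -0.999, -0.001], [-0.0, 0.001, -1.0]]
ft_force: [-9.8, -1.1, 29.6]
width: 22.9
grasp_force: 102.3
```

```bash
python3 - <<'E'
from h import *
i=robot.camera("scene")
cv2.imwrite("pics/f.png",cv2.resize(i[110:270,170:350],None,fx=3.7,fy=3.7,interpolation=cv2.INTER_CUBIC))
E
```

```text
(no output)
```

View pics/f.png

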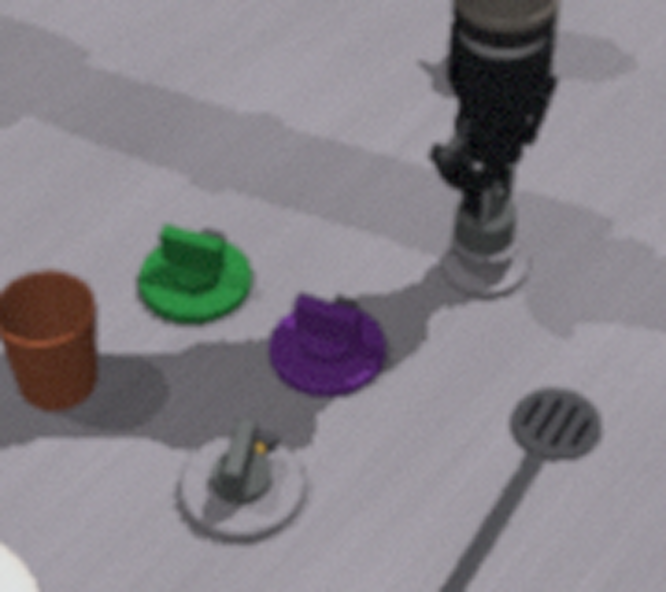

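The cap sits on the seat (485,240) and is pressed with about 30 N. The knob (240,455) stays turned, and the other objects visible in this crop (cup, spoon, purple and green look-alikes) have not moved.

```bash
python3 -c "
from workcell import robot
print(robot.close_job())"
```

```text
the job is handed in; nothing more can be done
None
```

I turned the shut-off knob clockwise to about 1.26 rad, past its detent by my estimate from the pictures, then snapped the cap down onto the outlet's seat; I handed the job in with the gripper still pressing it at about 30 N. No verdict came back.

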